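Tighten the clamp screw of a monitor arm with a flat spanner

TASK

The square-headed clamp screw on the monitor arm's base has worked loose. Draw the flat spanner out from under the low desk riser, where only its jaw end sticks out, put it down and take it by the handle; then fit it on the screw and swing it clockwise, seen from above, until the screw is fully home at its stop. Finally take the spanner off and lay it flat on the bare desk, without dropping it and without disturbing the mug, the jar or the stapler.

Things in the scene. Friction and masses are not known exactly. Their poses are not given: they have to be found in the camera images.
- spanner: Loose flat steel open-ended spanner, sizes in mm: 183 long, 12 thick, 0.4 kg. Origin: centre of the jaw, mid-thickness (z = 6 when lying). x points out of the jaw mouth; z across the thickness, both faces alike. Jaw 32 wide (y) between two 10 wide prongs (head 52 over all), prong tips at x = +18, jaw bottom at x = -17, back of head at x = -33. Handle: flat bar 20 wide, ending at x = -165.
- spanner_grip (a point): Point on the handle, mid-thickness, 105 mm behind the jaw centre (spanner x = -105 mm): hold the spanner about here when turning the screw. Axes as spanner.
- mount: Fixed black monitor-arm base, sizes in mm. Origin on the desk. Block x -60 to +80, 110 wide (y), 30 high, -x side towards the robot. Screw axis at x = -20, y = 0; round it a flat washer 48 across, top at z = 33, on which the fitted spanner rests. Round stub column for the arm (arm lifted off), 48 across at most, 80 high, at x = +48, y = 0.
- screw_top (a point): Centre of the top of the captive screw's square steel head, 28 by 28 mm, 18 mm high, standing on the washer (its top is 51 mm above the desk). x and y axes are square to its flats and turn with it; z up.
- screw (a joint): Angle of the screw (rad), growing clockwise seen from above: loose at the start (0 to 0.35), stop (fully home) at 1.2. At 0 its axes are parallel to those of mount. About 0.6 N m turns it.
- riser: Fixed black low desk riser, sizes in mm. Origin on the desk under its centre. Board 320 (x) by 200 (y), underside at z = 48, top at 60; paper pile on it to z = 79, 40 or more from the +y edge. Legs 12 thick at both x ends, open at +y and -y. The spanner's handle lies under it, only the jaw end out beyond the +y edge.
- mug: White mug, 80 mm across, 92 mm high, origin under its centre. Bystander: leave it standing where it is.
- jar: Clear jar with white cap, 52 mm across, 85 mm high, origin under its centre. Bystander.
- stapler: Black and grey stapler, 130 mm long (x), 34 mm wide, about 55 mm high, origin under its centre. Bystander.
There are look-alikes about, which are no part of the job. Of the things that look like the spanner, take the one that is nearest to the robot's base at the start.

How it is judged:
By the outcome, as a careful person would: the job done as asked, in the order asked, and still so for the second after the job is handed in, with the robot touching nothing.
It also fails if it takes over 72 s, if anything falls off the work surface, if the arm or the gripper's body presses on something with over 40 N, if the wrist force passes 120 N, or if a joint passes its speed limit or range.

ROBOT

A 6-joint arm with a two-finger parallel gripper is mounted at the origin on the work surface. World frame = base frame: x ahead of the robot, y to its left, z up, the work surface at z = 0. Lengths are in mm, angles in rad, forces in N, time in s.
With the tool pointing down it reaches from about 400 to 925 mm from the base axis. Payload 3.4 kg.
Tool frame: the origin (TCP) lies between the finger pads, 19 mm behind the fingertips; this is the grasp point; z points along the fingers, y is the direction in which the jaws open and shut (so a half turn about z gives the same grasp; the last joint's range is limited). The gripper opens to 85 mm and grips with 20 to 120 N. Pads are 22 mm wide; open, the fingers measure 114 mm over their backs; the gripper's body (76 mm by 85 mm) begins 54 mm behind the grasp point. The pads swing forward as they close: fully open they stand 13 mm farther back than shut.
Start: joints at [-1.266, 0.307, 1.506, -0, 1.328, -0.073], TCP at [212.081, -534.465, 250.005] pointing down, gripper open.
Joint ranges: [-3.12, 3.12], [-1.05, 2.28], [0.14, 2.33], [-1.42, 4.57], [0.1, 2.73], [-2.68, 2.68]. Speed limits (rad/s): [2.57, 2.57, 3.14, 3.14, 3.14, 3.14].

INTERFACE

Orientations are given as a unit quaternion [x, y, z, w].
In Python, from rig import env gives the robot as it stands. The module is installed in compiled form; this text tells all that it offers.
- The arm moves only by the tool apply_moves, never from a script. Its argument "deltas" is a list of rows, each a list of 7 numbers: the shift along the world's x, y, z in mm, then the turn, a rotation vector about the world's x, y, z in degrees, then the finger opening in mm, from 0 to 85.4. A call has exactly 8 rows; each row shifts and turns the pose as measured when the row begins; what a row does not reach is not made up. A row lasts 1/10 s, in which the tool goes at most 50 mm and 8.59 degrees, less where a joint would pass 70% of its speed; a pose out of reach is approached as far as the arm can. A call with a gripper value outside its range is refused whole. The fingers move at their own pace and stop on an object; "newtons" is the grip in N (left out, the last holds). Time passes only in rows, so rows that do not move let the fingers close, or fill a call up. It gives the time, the measured TCP pose, the force and the opening at its end, in the units of the state.
- env.read_state(): the state, without advancing time (a new reading comes with each control period).
- env.get_image(name): name is "scene" or "top" or "wrist"; returns a dict with "frame" (420x560x3 uint8, red, green, blue), "K" (3x3 intrinsics, pixels), "cam_to_world" (4x4, takes a point from camera to world coordinates). Camera axes: x right, y down, z forward; pixel columns grow to the right and rows downward; lengths in mm; the calibration is good to about 2 mm. A picture is of the moment at which its call begins. There is no depth.
- env.job_done(): hands the job in, once; it reports no verdict.
The state is a dict: "t": time; "joints": joint angles; "joint_vel": joint speeds; "tau": joint torques, N m; "tcp_pos": TCP position; "tcp_rot": TCP orientation; "force": force on the tool from outside, world axes, zero at the start; "torque": the same for the moment, N m; "gripper_width": finger opening in mm.
Only numpy, scipy, OpenCV 4.12 (cv2) and the standard library are available. Lean on these libraries where they do the work, as an engineer would, in place of code of your own. Each camera call takes 0.05 s, during which the arm holds its last target.

## Working session

There is one attempt and no reset: what is moved stays moved. The work goes in short steps, Python scripts to look and compute and a tool call to move; the robot and the scene stay as the last step left them, time stands still between calls to the robot, and variables do not carry over. Pictures are saved under pics/ and viewed, and the job is handed in when it is done.

Besides the shell and the picture viewer there is one more tool, called after "Call:" as a command line: name --pt "numbers of a row" for each row, then --argument value for the rest. apply_moves: Moves the arm, as the interface text tells. Its arguments: {"type":"object","properties":{"deltas":{"type":"array"},"newtons":{"type":"number"}},"required":["deltas"]}

```bash
mkdir -p pics; cat > h.py <<'E'
import numpy as np, cv2
from rig import env
def shot(n,tag):
    d=env.get_image(n); cv2.imwrite(f'pics/{tag}.png',d['frame'][:,:,::-1]); np.savez(f'pics/{tag}.npz',K=d['K'],T=d['cam_to_world'],f=d['frame']); return d
def ray(d,u,v,z):
    K=d['K'];T=d['T'] if 'T' in d else d['cam_to_world']
    r=T[:3,:3]@np.linalg.solve(K,[u,v,1.]); o=T[:3,3]
    return o+r*(z-o[2])/r[2]
def proj(d,p):
    K=d['K'];T=d['T'] if 'T' in d else d['cam_to_world']
    c=T[:3,:3].T@(np.array(p,float)-T[:3,3]); q=K@c; return q[:2]/q[2]
E
python3 - <<'E'
from h import *
for n in('scene','top','wrist'):
    d=shot(n,n+'0'); print(n,d['cam_to_world'].round(2).tolist(),d['K'].round(1).tolist())
print(env.read_state())
E
```

```text
scene [[0.76, 0.56, -0.33, 985.52], [0.65, -0.64, 0.41, -567.75], [0.01, -0.53, -0.85, 1120.79], [0.0, 0.0, 0.0, 1.0]] [[475.3, 0.0, 282.5], [0.0, 475.3, 207.5], [0.0, 0.0, 1.0]]
top [[-0.01, -0.99, 0.14, 354.85], [-1.0, 0.01, 0.0, -70.42], [-0.0, -0.14, -0.99, 1667.3], [0.0, 0.0, 0.0, 1.0]] [[461.7, 0.0, 282.9], [0.0, 461.7, 208.6], [0.0, 0.0, 1.0]]
wrist [[0.37, -0.88, -0.29, 286.75], [-0.93, -0.35, -0.11, -504.12], [-0.0, 0.31, -0.95, 372.73], [0.0, 0.0, 0.0, 1.0]] [[292.0, 0.0, 278.6], [0.0, 292.0, 210.6], [0.0, 0.0, 1.0]]
{'t': 0.15, 'joints': array([-1.26651023e+00,  3.07394635e-01,  1.50736900e+00,  9.20611874e-07,
        1.32836645e+00, -7.34788068e-02]), 'joint_vel': array([ 0.00097109, -0.00112322, -0.00315195, -0.00021776, -0.00046875,
       -0.00081733]), 'tau': array([-8.41289002e-04, -4.57981145e+01, -2.52220792e+01, -2.96236594e-04,
        8.59253167e-03,  2.32013832e-06]), 'tcp_pos': array([ 211.92725324, -533.99447461,  249.29797838]), 'tcp_rot': array([ 9.82214411e-01,  1.87761177e-01, -8.80718219e-05, -7.63652194e-04]), 'force': array([ 0.67503877, -0.06157109, -0.68715508]), 'torque': array([ 0.03910051, -0.00275725, -0.0629235 ]), 'gripper_width': 85.63925567040299}
```

View pics/scene0.png

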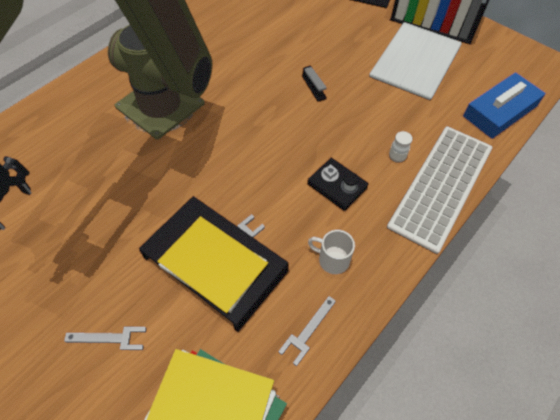

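View pics/top0.png

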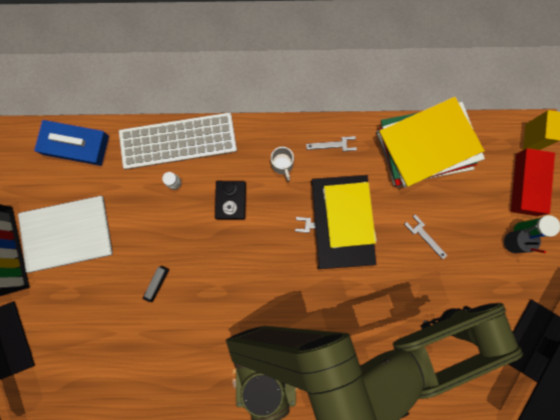

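View pics/wrist0.png

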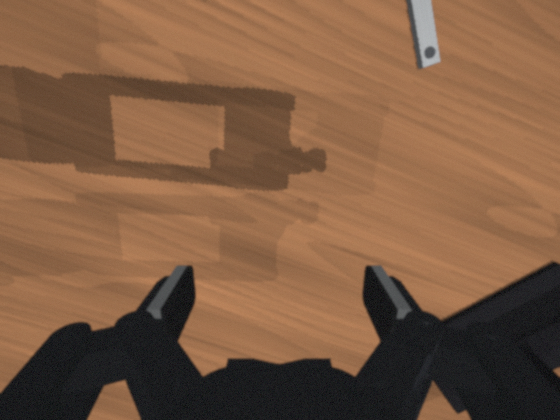

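Spanner look-alikes in the top view: (304,225) sticking out from under the riser, (333,144) beside the mug, and (427,237) right of the riser. By the description it is the one at (304,225). I'll check that, and the distances, in close crops.

```bash
python3 - <<'E'
from h import *
d=np.load('pics/top0.npz')
for u,v in((304,225),(333,144),(427,237)): p=ray(d,u,v,6); print(p.round(),np.hypot(*p[:2]).round())
f=d['f'][:,:,::-1]
a=cv2.resize(f[165:285,200:390],None,fx=4,fy=4,interpolation=cv2.INTER_CUBIC);cv2.imwrite('pics/c1.png',a)
s=np.load('pics/scene0.npz')['f'][:,:,::-1]
cv2.imwrite('pics/c2.png',cv2.resize(s[140:290,230:400],None,fx=4,fy=4,interpolation=cv2.INTER_CUBIC))
E
```

```text
[ 522. -143.    6.] 541.0
[ 822. -256.    6.] 861.0
[ 474. -585.    6.] 753.0
```

View pics/c1.png

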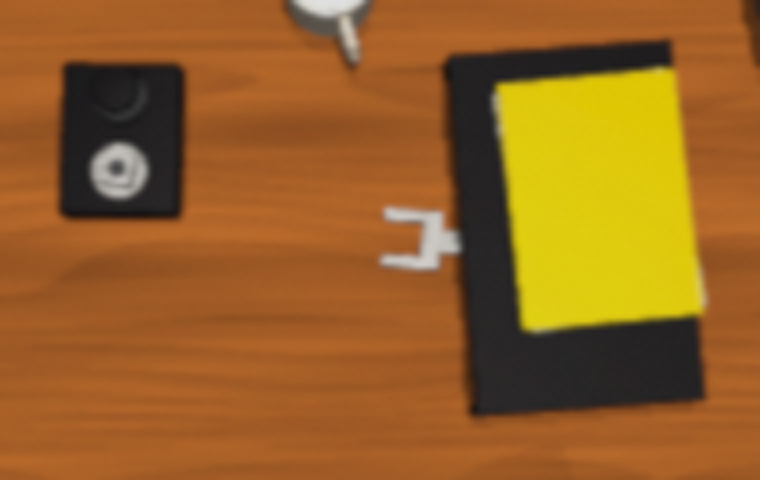

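View pics/c2.png

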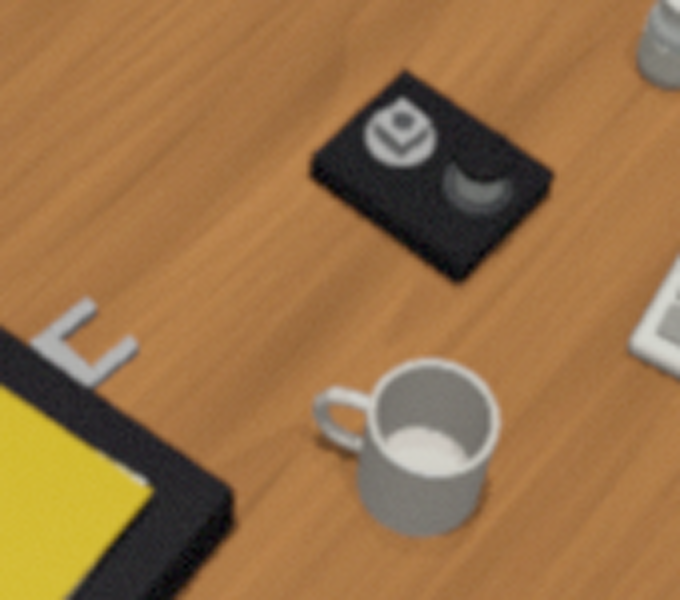

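```bash
python3 - <<'E'
from h import *
d=np.load('pics/top0.npz'); f=d['f'].astype(int)
hsv=cv2.cvtColor(d['f'],cv2.COLOR_RGB2HSV)
c=lambda x,y:(200+(x+.5)/4-.5,165+(y+.5)/4-.5)
P=lambda x,y,z:ray(d,*c(x,y),z)[:2].round(1)
print('mount corners z30',[P(*q,30).tolist() for q in((65,64),(182,64),(181,214),(64,213))])
print('riser z60',[P(*q,60).tolist() for q in((447,58),(669,42),(704,398),(474,412))])
print('spanner z12',[(n,P(*q,12).tolist()) for n,q in dict(t1=(384,208),t2=(380,264),b1=(443,212),b2=(438,270),in1=(424,220),in2=(420,259),h1=(460,235),h2=(462,251)).items()])
print('washer c z33',P(119,171,33))
m=(hsv[:,:,1]<70)&(hsv[:,:,2]>110)
n,l,st,ce=cv2.connectedComponentsWithStats(m.astype(np.uint8))
for i in range(1,n):
    if st[i,4]>20 and 140<st[i,0]+10<380 and 130<st[i,1]<310: print(st[i],ce[i].round(1),ray(d,*ce[i],0).round())
cs=[(155,283),(172,181),(282,160)]
for q,z in zip(cs,(50,85,92)): print(q,ray(d,*q,z).round())
f=d['f'][:,:,::-1]
cv2.imwrite('pics/c3.png',cv2.resize(f[190:225,210:250],None,fx=14,fy=14,interpolation=cv2.INTER_CUBIC))
E
```

```text
mount corners z30 [[684.3, 173.0], [683.0, 67.4], [546.8, 68.3], [548.9, 172.7]]
riser z60 [[679.7, -170.0], [691.8, -367.1], [378.1, -386.1], [368.3, -187.2]]
spanner z12 [('t1', [552.2, -113.5]), ('t2', [501.6, -109.1]), ('b1', [548.0, -166.6]), ('b2', [495.6, -161.1]), ('in1', [540.9, -149.4]), ('in2', [505.7, -145.1]), ('h1', [526.9, -181.5]), ('h2', [512.5, -183.0])]
washer c z33 [585.7 123.4]
[306 137  51  14 313] [332.7 144.5] [ 822. -256.    0.]
[271 147  23  33 387] [282.3 160.6] [763. -67.   0.]
[163 172  17  17 201] [170.5 179.6] [696. 345.   0.]
[223 201  14  14 143] [229.4 207.3] [591. 127.   0.]
[295 217  20  15 149] [305.4 224.6] [ 524. -149.    0.]
[146 268  17  30 183] [153.9 282.1] [324. 396.   0.]
(155, 283) [322. 378.  50.]
(172, 181) [674. 318.  85.]
(282, 160) [742. -67.  92.]
```

View pics/c3.png

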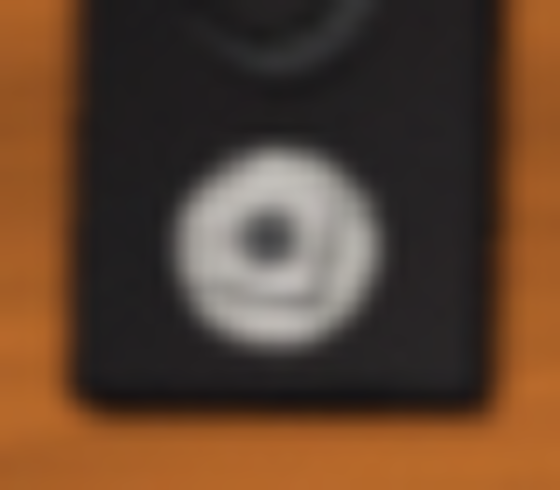

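Call:
apply_moves --pt "30 37 0 0 0 7.9 85" --pt "30 37 0 0 0 7.9 85" --pt "30 37 0 0 0 7.9 85" --pt "30 37 0 0 0 7.9 85" --pt "30 37 0 0 0 7.9 85" --pt "30 37 0 0 0 7.9 85" --pt "30 37 0 0 0 7.9 85" --pt "30 37 0 0 0 7.9 85" --newtons 60

```text
t: 0.95
tcp_pos: [453.9, -232.5, 246.9]
tcp_rot: [0.728, 0.686, -0.001, -0.0]
force: [-0.4, -0.9, -0.6]
gripper_width: 85.1
```

Call:
apply_moves --pt "23 30 -20 0 0 0 85" --pt "23 30 -30 0 0 0 85" --pt "23 30 -30 0 0 0 85" --pt "0 0 -20 0 0 0 85" --pt "0 0 0 0 0 0 85" --pt "0 0 0 0 0 0 85" --pt "0 0 0 0 0 0 85" --pt "0 0 0 0 0 0 85"

```text
t: 1.75
tcp_pos: [530.2, -133.8, 146.2]
tcp_rot: [0.724, 0.69, 0.001, 0.003]
force: [0.4, -0.3, -0.0]
gripper_width: 85.0
```

```bash
python3 - <<'E'
from h import *
d=shot('wrist','w1'); s=env.read_state(); print(s['tcp_pos'],s['tcp_rot'],s['force'],s['t'])
E
```

```text
[ 530.24547459 -133.93823813  146.42680376] [0.72398655 0.68980572 0.00098815 0.00325191] [ 0.25669144 -0.80920177 -0.58802804] 1.8
```

View pics/w1.png

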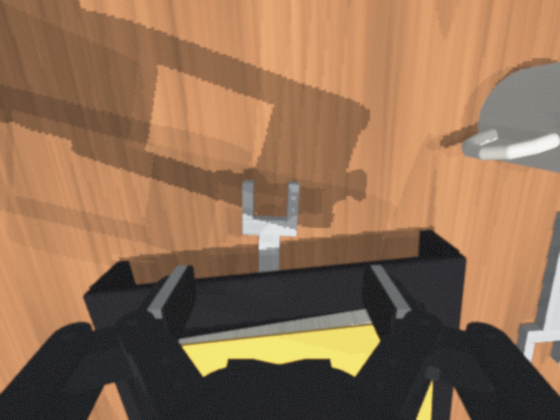

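The wrist view shows the spanner head with its tips at about (243–299, 183) and its back at about row 235. I'll cast these onto z=12.

```bash
python3 - <<'E'
from h import *
d=np.load('pics/w1.npz')
cv2.imwrite('pics/w1c.png',cv2.resize(d['f'][165:285,215:330,::-1],None,fx=5,fy=5,interpolation=cv2.INTER_CUBIC))
E
```

```text
(no output)
```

View pics/w1c.png

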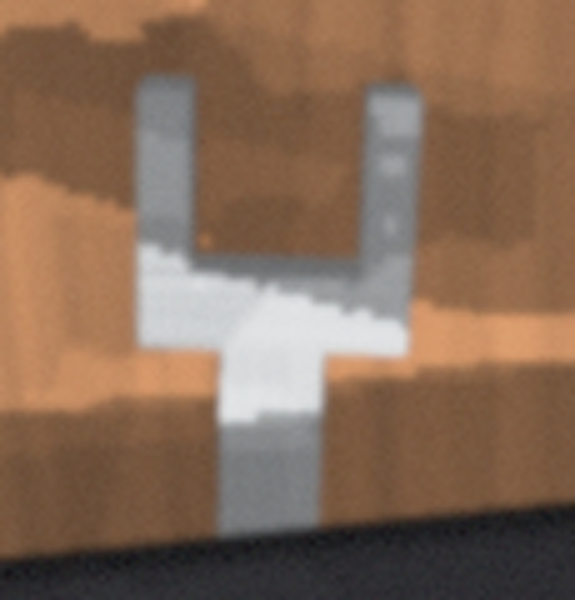

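```bash
python3 - <<'E'
from h import *
d=np.load('pics/w1.npz')
c=lambda x,y:(215+(x+.5)/5-.5,165+(y+.5)/5-.5)
q=dict(t1=(137,80),t2=(421,93),b1=(137,347),b2=(407,355),h1=(219,525),h2=(319,525))
p={k:ray(d,*c(*v),12)[:2] for k,v in q.items()}
for k in p: print(k,p[k].round(1))
a=(p['t1']+p['t2'])/2; b=(p['b1']+p['b2'])/2
u=a-b; print(np.linalg.norm(u),np.degrees(np.arctan2(u[1],u[0]))); u/=np.linalg.norm(u)
print(a-18*u,b+33*u)
w=p['b2']-p['b1'];print(np.degrees(np.arctan2(w[1],w[0])))
w=p['t2']-p['t1'];print(np.degrees(np.arctan2(w[1],w[0])))
E
```

```text
t1 [ 500.1 -107.8]
t2 [ 551.  -112.8]
b1 [ 495.6 -159.5]
b2 [ 546.9 -163.7]
h1 [ 508.5 -198.4]
h2 [ 528.3 -199.5]
51.49432896510643 85.20239049752115
[ 524.06654448 -128.22327953] [ 524.02520065 -128.71587654]
-4.778305067135035
-5.546187043636492
```

Call:
apply_moves --pt "-3 -3 -30 0 0 -1 85" --pt "-4 -3 -35 0 0 -1 85" --pt "0 0 -35 0 0 0 85" --pt "0 0 -15 0 0 0 85" --pt "0 0 -6 0 0 0 85" --pt "0 0 0 0 0 0 85" --pt "0 0 0 0 0 0 85" --pt "0 0 0 0 0 0 85"

```text
t: 2.6
tcp_pos: [529.6, -147.7, 32.2]
tcp_rot: [0.739, 0.673, 0.006, 0.014]
force: [0.6, -0.4, -0.2]
gripper_width: 85.6
```

```bash
python3 - <<'E'
from h import *
d=shot('wrist','w2'); s=env.read_state(); print(s['tcp_pos'],s['tcp_rot'],s['force'],s['t'])
E
```

```text
[ 529.88732174 -147.76028027   32.43796568] [0.73902978 0.67349513 0.00636457 0.01409913] [ 0.06335094 -0.49943237  0.73534571] 2.65
```

View pics/w2.png

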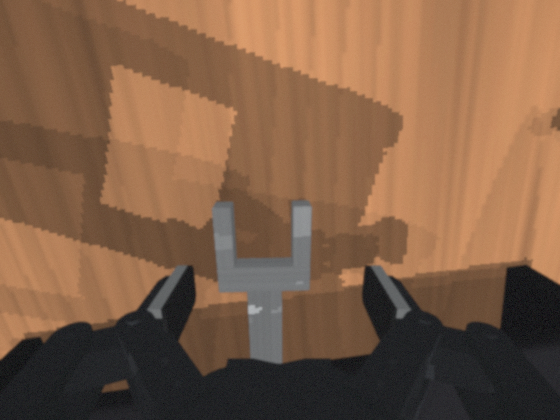

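```bash
cat >> h.py <<'E'
from scipy.spatial.transform import Rotation as R
def delta(p,a):
    "to TCP p with tool x at world angle a deg, pointing down"
    s=env.read_state(); t=R.from_quat([np.cos(np.radians(a/2)),np.sin(np.radians(a/2)),0,0])
    c=R.from_quat(s['tcp_rot']); r=(t*c.inv()).as_rotvec(degrees=True)
    print('t',round(s['t'],2),'pos',s['tcp_pos'].round(1),'d',(np.array(p)-s['tcp_pos']).round(1),'rv',r.round(2),'F',s['force'].round(1),'w',round(s['gripper_width'],1),'j',s['joints'].round(2))
E
python3 -c "
from h import *
delta([523,-140.5,18],85)"
```

```text
t 2.65 pos [ 529.9 -147.8   32.4] d [ -6.9   7.3 -14.4] rv [0.7  1.63 0.31] F [ 0.1 -0.5  0.7] w 85.3 j [-0.35  0.51  1.84 -0.    0.76 -0.25]
```

Call:
apply_moves --pt "-7 7 0 0.7 1.6 0.3 85" --pt "0 0 0 0 0 0 85" --pt "0 0 -7 0 0 0 85" --pt "0 0 -7 0 0 0 85" --pt "0 0 0 0 0 0 85" --pt "0 0 0 0 0 0 85" --pt "0 0 0 0 0 0 85" --pt "0 0 0 0 0 0 85"

```text
t: 3.45
tcp_pos: [525.4, -141.7, 20.1]
tcp_rot: [0.737, 0.676, 0.002, 0.004]
force: [-0.6, 0.0, 0.4]
gripper_width: 85.4
```

```bash
python3 -c "
from h import *
delta([523,-140.5,18],85)
shot('wrist','w3')"
```

```text
t 3.45 pos [ 525.4 -141.7   20.1] d [-2.4  1.2 -2.1] rv [ 0.16  0.43 -0.01] F [-0.6  0.   0.4] w 85.4 j [-0.34  0.53  1.84 -0.    0.76 -0.25]
```

View pics/w3.png

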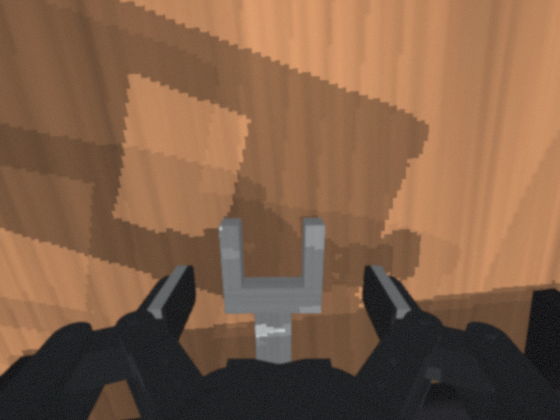

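The head (220–324, 218–312) sits between the open pads, and nothing is touching. Next: correct the pose and close.

Call:
apply_moves --pt "-2.4 1.2 -2 0.2 0.4 0 85" --pt "0 0 0 0 0 0 70" --pt "0 0 0 0 0 0 55" --pt "0 0 0 0 0 0 40" --pt "0 0 0 0 0 0 40" --pt "0 0 0 0 0 0 40" --pt "0 0 0 0 0 0 40" --pt "0 0 0 0 0 0 40"

```text
t: 4.3
tcp_pos: [522.9, -140.5, 18.6]
tcp_rot: [0.737, 0.676, 0.0, -0.0]
force: [-0.5, 0.0, -0.6]
gripper_width: 50.2
```

```bash
python3 -c "
from h import *
delta([523,-140.5,18],85)
shot('wrist','w4')"
```

```text
t 4.3 pos [ 522.9 -140.5   18.6] d [ 0.1 -0.  -0.6] rv [-0.05  0.02  0.  ] F [-0.5  0.  -0.6] w 50.2 j [-0.34  0.54  1.84  0.    0.76 -0.25]
```

View pics/w4.png

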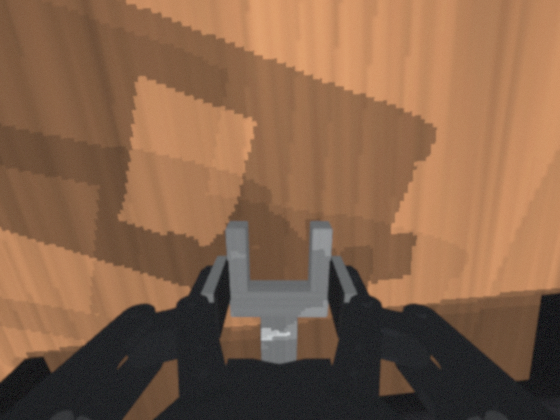

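Call:
apply_moves --pt "0 5 0.5 0 0 0 40" --pt "1 10 0 0 0 0 40" --pt "1 20 0 0 0 0 40" --pt "2 25 0 0 0 0 40" --pt "2 25 0 0 0 0 40" --pt "2 25 0 0 0 0 40" --pt "2 20 0 0 0 0 40" --pt "0 10 0 0 0 0 40"

```text
t: 5.15
tcp_pos: [532.9, 3.8, 18.6]
tcp_rot: [0.738, 0.675, -0.001, 0.001]
force: [-0.3, -1.9, -0.2]
gripper_width: 50.0
```

```bash
python3 -c "
from h import *
delta([535,10,18],85)
shot('wrist','w5')"
```

```text
t 5.15 pos [532.9   3.8  18.6] d [ 2.1  6.2 -0.6] rv [0.19 0.04 0.04] F [-0.3 -1.9 -0.2] w 50.0 j [-0.07  0.53  1.86 -0.    0.75  0.02]
```

View pics/w5.png

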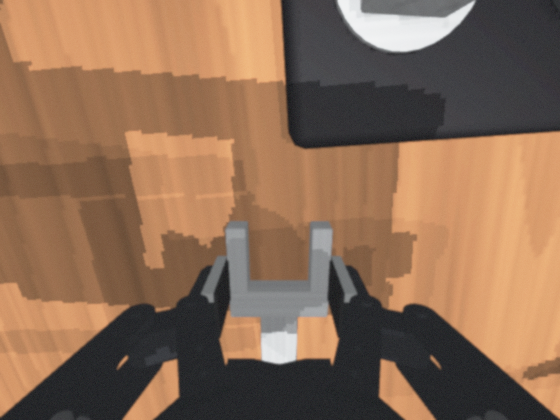

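The spanner followed the gripper: head still at (230–330, 222–316) in the wrist view, lying flat. Next: release, rise, and move back over the handle.

Call:
apply_moves --pt "0 0 0 0 0 0 60" --pt "0 0 0 0 0 0 75" --pt "0 0 0 0 0 0 85" --pt "0 0 0 0 0 0 85" --pt "0 0 20 0 0 0 85" --pt "0 0 45 0 0 0 85" --pt "0 -30 40 0 0 0 85" --pt "-4 -35 0 0 0 0 85"

```text
t: 6.0
tcp_pos: [527.4, -61.5, 125.9]
tcp_rot: [0.737, 0.676, -0.002, -0.001]
force: [1.8, -0.4, -0.0]
gripper_width: 85.0
```

Call:
apply_moves --pt "-4 -25 0 0 0 0 85" --pt "0 -5 0 0 0 0 60" --pt "0 0 0 0 0 0 50" --pt "0 0 0 0 0 0 50" --pt "0 0 0 0 0 0 50" --pt "0 0 0 0 0 0 50" --pt "0 0 0 0 0 0 50" --pt "0 0 0 0 0 0 50"

```text
t: 6.8
tcp_pos: [522.8, -94.4, 126.8]
tcp_rot: [0.739, 0.674, -0.001, -0.0]
force: [-0.4, 0.3, -0.4]
gripper_width: 49.7
```

```bash
python3 -c "
from h import *
delta([525,-89,21],85)
shot('wrist','w6');shot('scene','s6')"
```

```text
t 6.8 pos [522.8 -94.4 126.8] d [   2.2    5.4 -105.8] rv [ 0.09 -0.12  0.28] F [-0.4  0.3 -0.4] w 49.7 j [-0.26  0.37  1.76 -0.    1.01 -0.16]
```

View pics/w6.png

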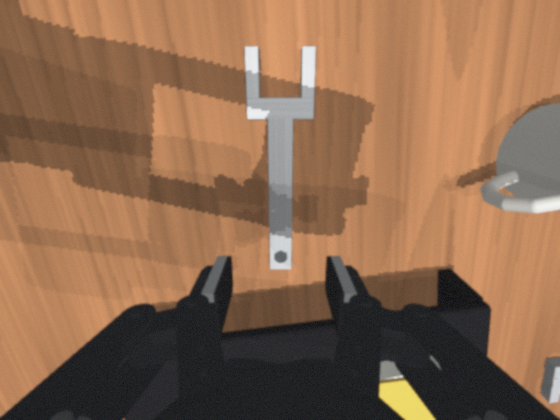

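View pics/s6.png

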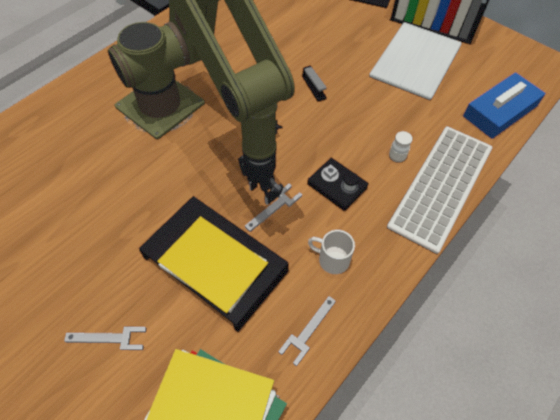

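The spanner is fully out: tips at (245–315, 47), handle end at (270–292, 269), riser edge below that. Measuring its pose.

```bash
python3 - <<'E'
from h import *
d=np.load('pics/w6.npz')
hsv=cv2.cvtColor(d['f'],cv2.COLOR_RGB2HSV)
P=lambda u,v:ray(d,u,v,12)[:2]
a=(P(245,47)+P(315,47))/2; e=(P(270,269)+P(291.5,269))/2; b=(P(247.5,118)+P(313.5,118))/2
u=a-e; L=np.linalg.norm(u);u/=L
print(a,e,b,L,np.degrees(np.arctan2(u[1],u[0])),'O',(a-18*u+e+165*u)/2,b+33*u,'grip',(a-123*u+e+60*u)/2)
E
```

```text
[536.17639966  32.42871358] [ 520.34054483 -148.15942744] [532.08787114 -16.49859664] 181.28113795017734 84.98852667705552 O [534.67908137  15.35366914] [534.9705936  16.3752518] grip [525.50678262 -89.24493953]
```

Call:
apply_moves --pt "2.5 5.4 -20 0 0 0.3 50" --pt "0 0 -35 0 0 0 50" --pt "0 0 -30 0 0 0 50" --pt "0 0 -15 0 0 0 50" --pt "0 0 -3 0 0 0 50" --pt "0 0 0 0 0 0 50" --pt "0 0 0 0 0 0 50" --pt "0 0 0 0 0 0 50" --newtons 100

```text
t: 7.7
tcp_pos: [529.3, -88.9, 23.8]
tcp_rot: [0.737, 0.676, 0.001, 0.004]
force: [0.1, -0.4, -0.4]
gripper_width: 50.2
```

```bash
python3 -c "
from h import *
delta([525.3,-89,20.5],85)"
```

```text
t 7.7 pos [529.3 -88.9  23.8] d [-4.  -0.1 -3.3] rv [ 0.21  0.38 -0.11] F [ 0.1 -0.4 -0.4] w 50.2 j [-0.24  0.52  1.85 -0.    0.76 -0.16]
```

Call:
apply_moves --pt "-4 0 -3.3 0.2 0.4 -0.1 50" --pt "0 0 0 0 0 0 40" --pt "0 0 0 0 0 0 30" --pt "0 0 0 0 0 0 10" --pt "0 0 0 0 0 0 10" --pt "0 0 0 0 0 0 10" --pt "0 0 0 0 0 0 10" --pt "0 0 0 0 0 0 10"

```text
t: 8.5
tcp_pos: [525.6, -89.3, 23.2]
tcp_rot: [0.737, 0.676, 0.001, 0.001]
force: [0.2, -0.0, 0.0]
gripper_width: 16.6
```

```bash
python3 -c "
from h import *
delta([525.3,-89,20.5],85)
shot('wrist','w7')"
```

```text
t 8.5 pos [525.6 -89.3  23.2] d [-0.3  0.3 -2.7] rv [ 0.06  0.14 -0.02] F [ 0.2 -0.   0. ] w 16.6 j [-0.25  0.52  1.86 -0.    0.76 -0.16]
```

View pics/w7.png

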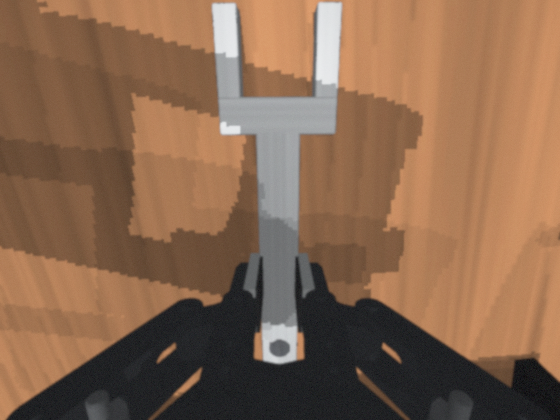

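The handle is gripped at spanner x ≈ -105, with the pads around it in the picture. Next: lift and look.

Call:
apply_moves --pt "0 0 5 0 0 0 10" --pt "0 0 15 0 0 0 10" --pt "0 0 25 0 0 0 10" --pt "0 0 25 0 0 0 10" --pt "0 0 15 0 0 0 10" --pt "0 0 5 0 0 0 10" --pt "0 0 0 0 0 0 10" --pt "0 0 0 0 0 0 10"

```text
t: 9.35
tcp_pos: [520.1, -88.2, 111.9]
tcp_rot: [0.737, 0.676, -0.003, -0.004]
force: [-0.2, -0.1, -5.6]
gripper_width: 16.3
```

```bash
python3 -c "
from h import *
delta([525.3,-89,120],85)
shot('wrist','w8')"
```

```text
t 9.35 pos [520.1 -88.2 111.9] d [ 5.2 -0.8  8.1] rv [-0.06 -0.57 -0.05] F [-0.2 -0.1 -5.6] w 16.3 j [-0.25  0.39  1.78 -0.    0.98 -0.16]
```

View pics/w8.png

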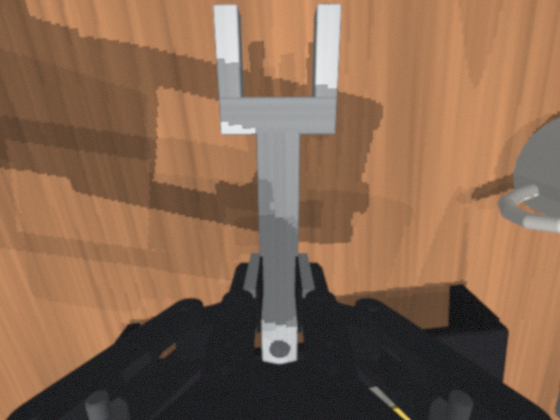

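Call:
apply_moves --pt "-3 10 9 0 0.5 0 10" --pt "-4 20 9 0 0 0 10" --pt "-4 20 0 0 0 0 10" --pt "-4 20 0 0 0 0 10" --pt "-4 12 0 0 0 0 10" --pt "0 4 0 0 0 0 10" --pt "0 0 0 0 0 0 10" --pt "0 0 0 0 0 0 10"

```text
t: 10.2
tcp_pos: [496.4, 3.2, 127.7]
tcp_rot: [0.737, 0.676, -0.01, -0.011]
force: [0.1, -0.2, -5.6]
gripper_width: 16.6
```

```bash
python3 -c "
from h import *
delta([500,0,130],85)
shot('wrist','w9')"
```

```text
t 10.2 pos [496.4   3.2 127.7] d [ 3.6 -3.2  2.3] rv [-0.16 -1.77 -0.  ] F [ 0.1 -0.2 -5.6] w 16.6 j [-0.08  0.34  1.81  0.    1.02  0.01]
```

View pics/w9.png

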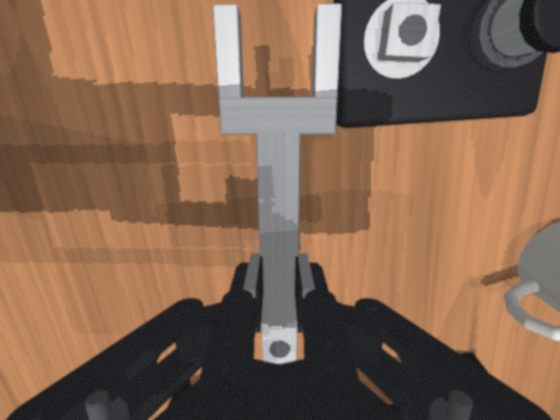

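```bash
python3 - <<'E'
from h import *
d=np.load('pics/w9.npz')
cv2.imwrite('pics/w9c.png',cv2.resize(d['f'][0:90,350:460,::-1],None,fx=7,fy=6.5,interpolation=cv2.INTER_CUBIC))
E
```

```text
(no output)
```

View pics/w9c.png

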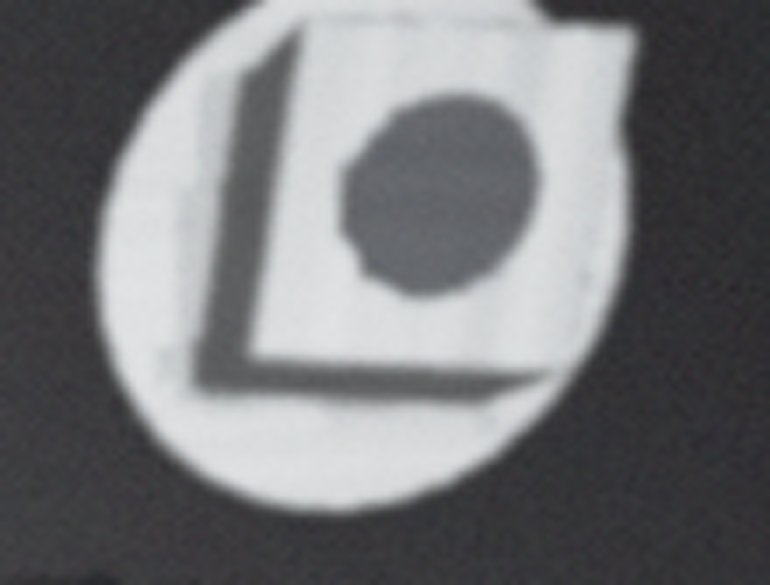

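```bash
python3 - <<'E'
from h import *
d=np.load('pics/w9.npz')
c=lambda x,y:(350+(x+.5)/7-.5,(y+.5)/6.5-.5)
A,B,C,D=[ray(d,*c(*q),51)[:2] for q in((303,18),(640,25),(547,374),(247,358))]
E_=ray(d,*c(196,388),33)[:2]
ang=lambda v:np.degrees(np.arctan2(v[1],v[0])).round(2)
print(A,B,C,D,'bottomcorner',E_)
print('AB',np.linalg.norm(B-A),ang(B-A),'DA',np.linalg.norm(A-D),ang(A-D),'DC',ang(C-D),'c',(B+D)/2, 'hole',ray(d,*c(440,195),51)[:2])
m=[(97,270),(632,200),(335,512)]
for q in m: print(ray(d,*c(*q),33)[:2])
s=env.read_state()
for x,y,n in((215.5,5,'t1'),(341,5,'t2'),(221,134,'b1'),(336,134,'b2')): print(n,[ray(d,x,y,z)[:2].round(1) for z in (116.5,)])
E
```

```text
[573.29237485 139.75354604] [600.72207124 136.53774257] [595.06112163 109.09048957] [569.35208281 112.84078204] bottomcorner [570.14760938 113.21783407]
AB 27.617560278674176 -6.69 DA 27.199683218978638 81.67 DC -8.3 c [585.03707702 124.68926231] hole [585.16762107 124.74314341]
[560.81934998 124.8528257 ]
[609.54363029 126.41335895]
[583.60860468 100.28305857]
t1 [array([482.5, 127. ])]
t2 [array([531.9, 122.2])]
b1 [array([477.3,  77.6])]
b2 [array([528.6,  73.2])]
```

Call:
apply_moves --pt "10 2 0 -0.2 -1.8 -1 10" --pt "20 4 -5 0 0 -1.6 10" --pt "20 4 -5 0 0 0 10" --pt "15 4 -5 0 0 0 10" --pt "8 3 0 0 0 0 10" --pt "0 0 0 0 0 0 10" --pt "0 0 0 0 0 0 10" --pt "0 0 0 0 0 0 10"

```text
t: 11.05
tcp_pos: [570.9, 15.9, 111.2]
tcp_rot: [0.755, 0.656, -0.002, -0.0]
force: [-0.2, 0.2, -5.4]
gripper_width: 16.2
```

```bash
python3 -c "
from h import *
delta([571.2,19.9,100],82.4)"
```

```text
t 11.05 pos [570.9  15.9 111.2] d [  0.3   4.  -11.2] rv [ 0.14 -0.17  0.42] F [-0.2  0.2 -5.4] w 16.2 j [-0.04  0.44  1.69 -0.    1.01  0.1 ]
```

Call:
apply_moves --pt "0.3 4 -6 0.1 -0.2 0.4 10" --pt "0 0 -6 0 0 0 10" --pt "0 0 0 0 0 0 10" --pt "0 0 0 0 0 0 10" --pt "0 0 0 0 0 0 10" --pt "0 0 0 0 0 0 10" --pt "0 0 0 0 0 0 10" --pt "0 0 0 0 0 0 10"

```text
t: 11.85
tcp_pos: [568.6, 20.2, 98.6]
tcp_rot: [0.752, 0.659, -0.001, -0.0]
force: [-0.9, 0.2, -4.9]
gripper_width: 16.6
```

```bash
python3 - <<'E'
from h import *
delta([571.2,19.9,56],82.4)
d=shot('wrist','w10')
cv2.imwrite('pics/w10c.png',cv2.resize(d['frame'][0:150,190:370,::-1],None,fx=4,fy=4,interpolation=cv2.INTER_CUBIC))
shot('scene','s10')
f=shot('scene','s10')['frame']
cv2.imwrite('pics/s10c.png',cv2.resize(f[120:260,230:400,::-1],None,fx=4,fy=4,interpolation=cv2.INTER_CUBIC))
E
```

```text
t 11.85 pos [568.6  20.2  98.6] d [  2.6  -0.3 -42.6] rv [ 0.04 -0.06 -0.02] F [-0.9  0.2 -4.9] w 16.6 j [-0.04  0.45  1.71 -0.    0.98  0.09]
```

View pics/w10c.png

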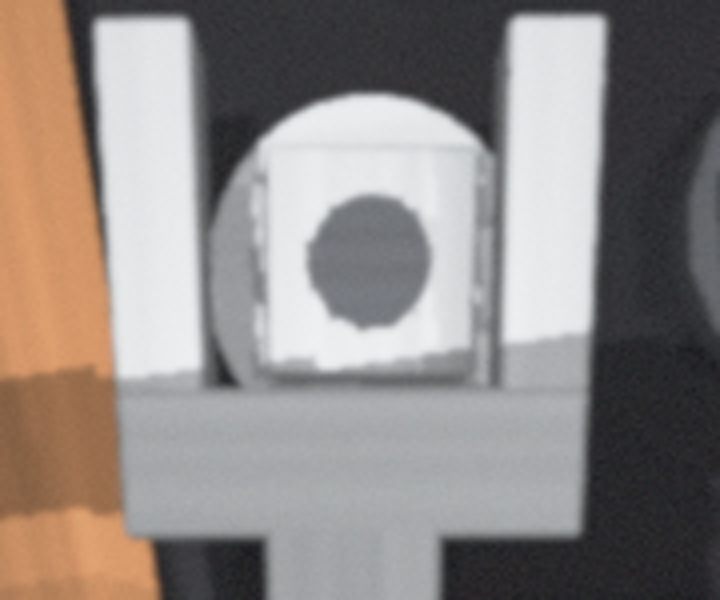

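View pics/s10c.png

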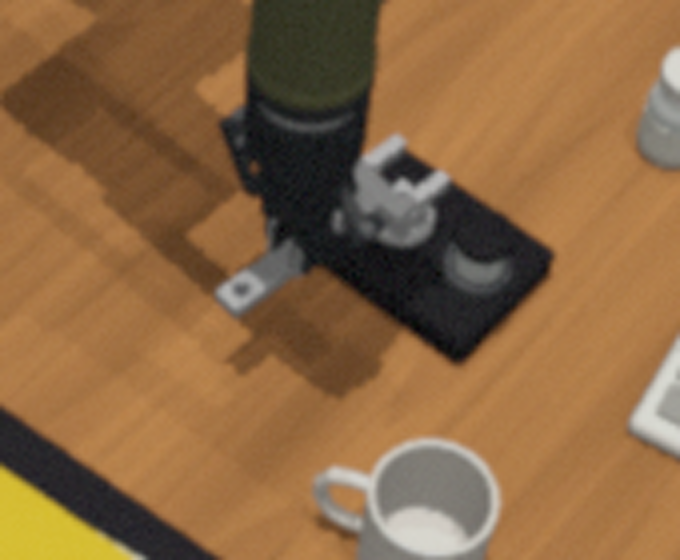

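The jaw mouth frames the screw head at (282, 65) full frame, with edges parallel to the prongs. The remaining offset is about 3 mm in +x, so I'll compute the residual from this view.

```bash
python3 - <<'E'
from h import *
d=np.load('pics/w10.npz')
c=lambda x,y:(190+(x+.5)/4-.5,(y+.5)/4-.5)
P=lambda x,y,z:ray(d,*c(x,y),z)[:2]
z=98.6-17.2+6
u=np.array([.132,.991]);n=np.array([.991,-.132])
t=(P(93,18,z)+P(607,16,z))/2; b=(P(128,537,z)+P(580,537,z))/2
print(np.linalg.norm(P(93,18,z)-P(607,16,z)),np.linalg.norm(t-b)); v=t-b;print(np.degrees(np.arctan2(v[1],v[0])))
o1=t-18*u;o2=b+33*u
q=[P(*k,51) for k in((270,145),(474,145),(470,375),(268,372))]; s=np.mean(q,0); h=P(369,260,51)
print([k.round(1) for k in q]); e=q[1]-q[0];print(np.degrees(np.arctan2(e[1],e[0])), 'side',np.degrees(np.arctan2(*(q[0]-q[3])[::-1])))
print('o',o1,o2,'s',s,h,'d',s-(o1+o2)/2,'along',(s-(o1+o2)/2)@u,'lat',(s-(o1+o2)/2)@n)
E
```

```text
50.649434805780736 49.641208290020465
82.80998537957981
[array([574.2, 139.9]), array([600.2, 136.4]), array([596.9, 109. ]), array([569.7, 113.1])]
-7.631634567913319 side 80.49825662902222
o [582.5739409  123.44201732] [583.09283099 124.73216123] s [585.23844109 124.60329716] [585.08185505 124.91238693] d [2.40505515 0.51620789] along 0.8290292995335917 lat 2.315270211483491
```

Call:
apply_moves --pt "2.5 0.3 0 0 0 0 10" --pt "0 0 -8 0 0 0 10" --pt "0 0 -8 0 0 0 10" --pt "0 0 -4 0 0 0 10" --pt "0 0 0 0 0 0 10" --pt "0 0 0 0 0 0 10" --pt "0 0 0 0 0 0 10" --pt "0 0 0 0 0 0 10"

```text
t: 12.8
tcp_pos: [571.0, 20.4, 76.0]
tcp_rot: [0.752, 0.659, -0.001, -0.001]
force: [0.2, 0.2, -4.6]
gripper_width: 16.6
```

```bash
python3 - <<'E'
from h import *
delta([571.2,20.3,56],82.4)
d=shot('wrist','w11')
cv2.imwrite('pics/w11c.png',cv2.resize(d['frame'][0:150,190:370,::-1],None,fx=4,fy=4,interpolation=cv2.INTER_CUBIC))
E
```

```text
t 12.8 pos [571.   20.4  76. ] d [  0.2  -0.1 -20. ] rv [ 0.04 -0.15 -0.01] F [ 0.2  0.2 -4.6] w 16.6 j [-0.04  0.48  1.72 -0.    0.94  0.1 ]
```

View pics/w11c.png

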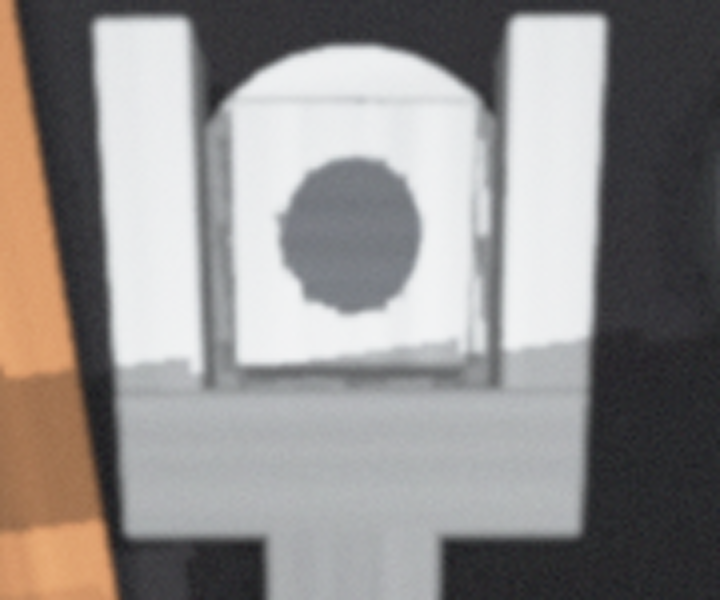

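Centred: mouth 204–500, screw 235–475 in the crop. Lowering the rest.

Call:
apply_moves --pt "0 0 -5 0 0 0 10" --pt "0 0 -5 0 0 0 10" --pt "0 0 -4 0 0 0 10" --pt "0 0 -3 0 0 0 10" --pt "0 0 0 0 0 0 10" --pt "0 0 0 0 0 0 10" --pt "0 0 -2 0 0 0 10" --pt "0 0 0 0 0 0 10"

```text
t: 13.65
tcp_pos: [571.6, 20.4, 56.1]
tcp_rot: [0.752, 0.659, -0.001, -0.0]
force: [0.2, -0.3, -2.5]
gripper_width: 16.6
```

```bash
python3 - <<'E'
from h import *
delta([571.2,20.3,56],82.4)
d=shot('wrist','w12')
cv2.imwrite('pics/w12c.png',cv2.resize(d['frame'][0:150,190:370,::-1],None,fx=4,fy=4,interpolation=cv2.INTER_CUBIC))
E
```

```text
t 13.65 pos [571.6  20.4  56.1] d [-0.4 -0.1 -0.1] rv [ 0.04 -0.05 -0.01] F [ 0.2 -0.3 -2.5] w 16.6 j [-0.04  0.51  1.74 -0.    0.89  0.1 ]
```

View pics/w12c.png

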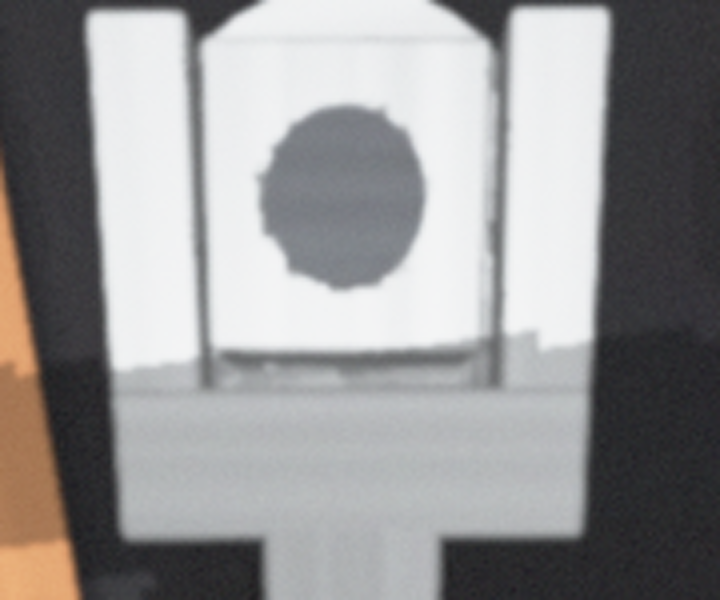

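```bash
cat >> h.py <<'E'
def arc(steps,S=(585.2,124.6),r=105.3):
    "steps: list of deg clockwise; print rows starting from ideal arc at present tool angle"
    s=env.read_state(); m=R.from_quat(s['tcp_rot']).as_matrix(); a=np.arctan2(m[1,0],m[0,0])
    S=np.array(S); p=s['tcp_pos'][:2]; print('a',np.degrees(a).round(2),'pos',s['tcp_pos'].round(1),'r',np.linalg.norm(p-S).round(1),'ang',np.degrees(np.arctan2(*(S-p)[::-1])).round(1),'F',s['force'].round(1),'T',s['torque'].round(2),'t',round(s['t'],2))
    for k in steps:
        a-=np.radians(k); q=S-r*np.array([np.cos(a),np.sin(a)]); print((q-p).round(1),-k); p=q
E
python3 -c "
from h import *
arc([2,4,4,4,4,4,4,4])"
```

```text
a 82.41 pos [571.6  20.4  56.2] r 105.1 ang 82.6 F [-0.1 -0.6 -3.2] T [-0.04  0.08  0.06] t 13.7
[-3.9  0.4] -2
[-7.2  1.5] -4
[-7.1  2. ] -4
[-6.9  2.5] -4
[-6.7  2.9] -4
[-6.5  3.4] -4
[-6.3  3.8] -4
[-6.   4.3] -4
```

Call:
apply_moves --pt "-3.9 0.4 0 0 0 -2 10" --pt "-7.2 1.5 0 0 0 -4 10" --pt "-7.1 2.0 0 0 0 -4 10" --pt "-6.9 2.5 0 0 0 -4 10" --pt "-6.7 2.9 0 0 0 -4 10" --pt "0 0 0 0 0 0 10" --pt "0 0 0 0 0 0 10" --pt "0 0 0 0 0 0 10"

```text
t: 14.5
tcp_pos: [540.5, 29.5, 57.6]
tcp_rot: [0.847, 0.532, 0.0, 0.002]
force: [-0.5, 0.7, -4.8]
gripper_width: 16.4
```

```bash
python3 -c "
from h import *
arc([4,4,4,4,4,4,4,4]);delta([0,0,56],64.4)
d=shot('wrist','w13')
cv2.imwrite('pics/w13c.png',cv2.resize(d['frame'][0:150,190:370,::-1],None,fx=4,fy=4,interpolation=cv2.INTER_CUBIC))
"
```

```text
a 64.21 pos [540.5  29.5  57.6] r 105.1 ang 64.8 F [-0.5  0.7 -4.8] T [-0.08  0.13  0.34] t 14.5
[-7.6  3.7] -4
[-6.2  3.9] -4
[-6.   4.3] -4
[-5.6  4.7] -4
[-5.3  5.1] -4
[-4.9  5.4] -4
[-4.5  5.8] -4
[-4.1  6.1] -4
t 14.5 pos [540.5  29.5  57.6] d [-540.5  -29.5   -1.6] rv [0.14 0.14 0.19] F [-0.5  0.7 -4.8] w 16.4 j [-0.02  0.48  1.81 -0.    0.85  0.43]
```

View pics/w13c.png

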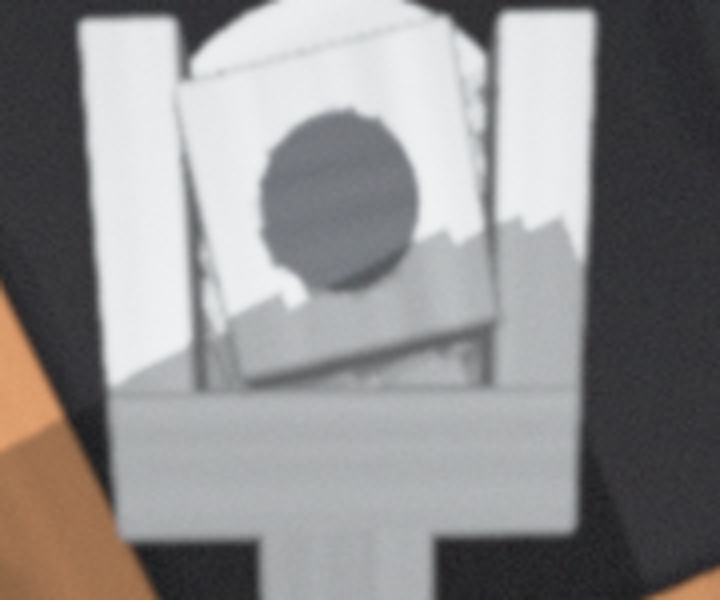

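Contact made: the screw is now turning with roughly 11° of play taken up. Continuing the swing.

Call:
apply_moves --pt "-7.5 3.6 -1 0 0 -4 10" --pt "-6.2 3.9 -0.5 0 0 -4 10" --pt "-6.0 4.3 0 0 0 -4 10" --pt "-5.6 4.7 0 0 0 -4 10" --pt "-5.3 5.1 0 0 0 -4 10" --pt "-4.9 5.4 0 0 0 -4 10" --pt "0 0 0 0 0 0 10" --pt "0 0 0 0 0 0 10"

```text
t: 15.35
tcp_pos: [506.0, 55.4, 56.8]
tcp_rot: [0.939, 0.343, -0.001, 0.003]
force: [-0.7, -0.4, -3.7]
gripper_width: 16.6
```

```bash
python3 -c "
from h import *
arc([4,4,4,4,4,4,4,4]);delta([0,0,56],40.2)
d=shot('wrist','w14')
cv2.imwrite('pics/w14c.png',cv2.resize(d['frame'][0:150,190:370,::-1],None,fx=4,fy=4,interpolation=cv2.INTER_CUBIC))
"
```

```text
a 40.07 pos [506.   55.4  56.8] r 105.2 ang 41.1 F [-0.7 -0.4 -3.7] T [0.01 0.29 0.45] t 15.35
[-5.9  7.2] -4
[-4.1  6.1] -4
[-3.7  6.4] -4
[-3.2  6.6] -4
[-2.8  6.8] -4
[-2.3  7. ] -4
[-1.8  7.1] -4
[-1.3  7.2] -4
t 15.35 pos [506.   55.4  56.8] d [-506.   -55.4   -0.8] rv [0.39 0.06 0.13] F [-0.7 -0.4 -3.7] w 16.6 j [ 0.03  0.45  1.88 -0.01  0.81  0.91]
```

View pics/w14c.png

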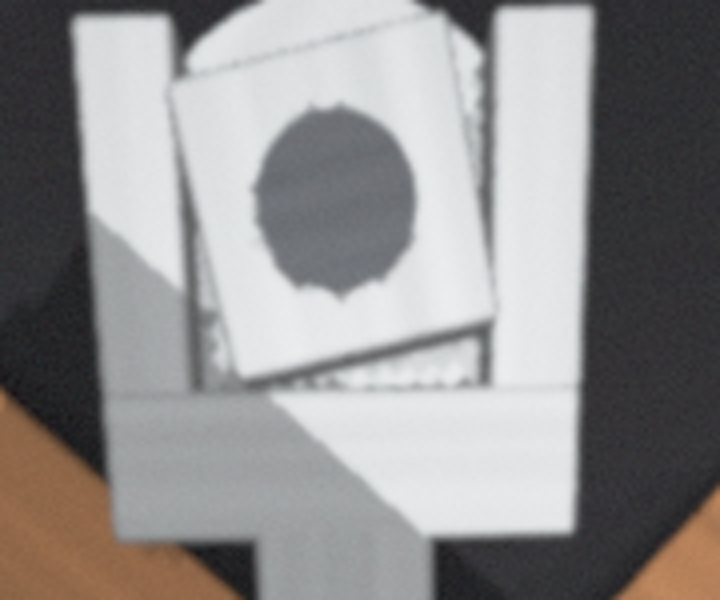

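Call:
apply_moves --pt "-5.5 6.6 -0.5 0 0 -4 10" --pt "-4.1 6.1 0 0 0 -4 10" --pt "-3.7 6.4 0 0 0 -4 10" --pt "-3.2 6.6 0 0 0 -4 10" --pt "-2.8 6.8 0 0 0 -4 10" --pt "-1.7 5.2 0 0 0 -3 10" --pt "0 0 0 0 0 0 10" --pt "0 0 0 0 0 0 10"

```text
t: 16.2
tcp_pos: [485.6, 91.2, 56.4]
tcp_rot: [0.989, 0.148, -0.003, 0.004]
force: [-1.3, 0.4, -3.2]
gripper_width: 16.5
```

```bash
python3 -c "
from h import *
arc([2]*8);delta([0,0,56],17)
d=shot('wrist','w15')
cv2.imwrite('pics/w15c.png',cv2.resize(d['frame'][0:150,190:370,::-1],None,fx=4,fy=4,interpolation=cv2.INTER_CUBIC))
"
```

```text
a 16.99 pos [485.6  91.2  56.4] r 105.1 ang 18.5 F [-1.3  0.4 -3.2] T [0.21 0.24 0.57] t 16.2
[-2.1  6.1] -2
[-0.9  3.6] -2
[-0.8  3.6] -2
[-0.6  3.6] -2
[-0.5  3.6] -2
[-0.4  3.7] -2
[-0.3  3.7] -2
[-0.1  3.7] -2
t 16.2 pos [485.6  91.2  56.4] d [-4.856e+02 -9.120e+01 -4.000e-01] rv [ 0.53 -0.24  0.01] F [-1.3  0.4 -3.2] w 16.5 j [ 0.11  0.44  1.91 -0.01  0.8   1.39]
```

View pics/w15c.png

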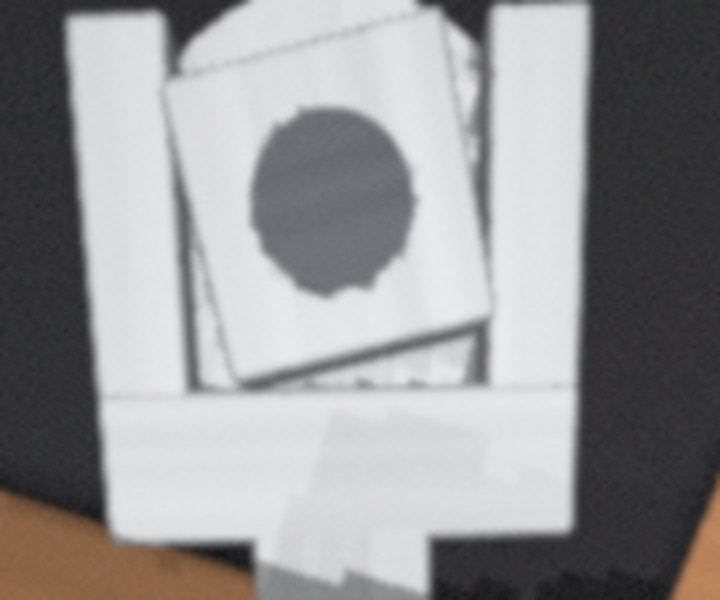

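Call:
apply_moves --pt "-2.0 5.5 0 0 0 -2.5 10" --pt "-0.9 3.6 0 0 0 -2 10" --pt "-0.8 3.6 0 0 0 -2 10" --pt "-0.6 3.6 0 0 0 -2 10" --pt "0 0 0 0 0 0 10" --pt "0 0 0 0 0 0 10" --pt "0 0 0 0 0 0 10" --pt "0 0 0 0 0 0 10"

```text
t: 17.05
tcp_pos: [482.0, 105.5, 56.4]
tcp_rot: [0.997, 0.075, -0.003, 0.004]
force: [-2.1, 1.6, -3.3]
gripper_width: 16.2
```

```bash
python3 -c "
from h import *
arc([1]*8);delta([0,0,56],8.5)
d=shot('wrist','w16')
cv2.imwrite('pics/w16c.png',cv2.resize(d['frame'][0:150,190:370,::-1],None,fx=4,fy=4,interpolation=cv2.INTER_CUBIC))
"
```

```text
a 8.65 pos [482.  105.5  56.4] r 105.0 ang 10.5 F [-2.1  1.6 -3.3] T [0.53 0.29 0.72] t 17.05
[-1.1  5.1] -1
[-0.2  1.8] -1
[-0.2  1.8] -1
[-0.2  1.8] -1
[-0.1  1.8] -1
[-0.1  1.8] -1
[-0.1  1.8] -1
[-0.   1.8] -1
t 17.05 pos [482.  105.5  56.4] d [-4.820e+02 -1.055e+02 -4.000e-01] rv [ 0.52 -0.36 -0.15] F [-2.1  1.6 -3.3] w 16.2 j [ 0.14  0.44  1.91 -0.01  0.8   1.56]
```

View pics/w16c.png

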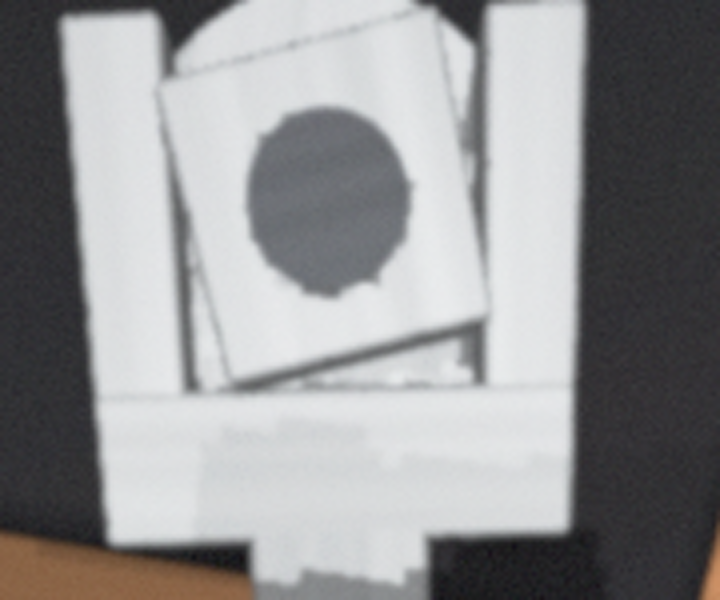

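```bash
cat > sq.py <<'E'
from h import *
import sys
def sq(name,Q):
    d=np.load(f'pics/{name}.npz'); c=lambda x,y:(190+(x+.5)/4-.5,(y+.5)/4-.5)
    q=[ray(d,*c(*k),51)[:2] for k in Q]
    for a,b in((0,1),(3,2),(3,0),(2,1)):
        v=q[b]-q[a]; print(np.linalg.norm(v).round(1),np.degrees(np.arctan2(v[1],v[0])).round(1))
    print(np.mean(q,0))
E
python3 -c "
from sq import *
sq('w16',[(157,90),(435,10),(487,315),(232,382)])"
```

```text
27.1 -67.4
26.6 -67.7
26.6 22.2
26.8 21.1
[584.82973106 124.5295873 ]
```

The screw reads about 68°, against 68.75° at the stop. Pushing gently until the resistance shows.

Call:
apply_moves --pt "-0.4 3 0 0 0 -1 10" --pt "-0.2 2 0 0 0 -1 10" --pt "0 2 0 0 0 -1 10" --pt "0 2.5 0 0 0 -1 10" --pt "0 3 0 0 0 -1 10" --pt "0 3 0 0 0 -1 10" --pt "0 3 0 0 0 -1 10" --pt "0 3 0 0 0 0 10"

```text
t: 17.9
tcp_pos: [480.3, 118.6, 56.3]
tcp_rot: [1.0, 0.014, -0.005, 0.013]
force: [-1.3, -11.7, -1.8]
gripper_width: 16.1
```

```bash
python3 -c "
from h import *
arc([1]*2);delta([0,0,56],8.5)
d=shot('wrist','w17')
cv2.imwrite('pics/w17c.png',cv2.resize(d['frame'][0:150,190:370,::-1],None,fx=4,fy=4,interpolation=cv2.INTER_CUBIC))
"
```

```text
a 1.63 pos [480.3 118.6  56.3] r 105.1 ang 3.3 F [ -1.3 -11.7  -1.8] T [-1.82  0.01  0.73] t 17.9
[-0.4  4.8] -1
[-0.   1.8] -1
t 17.9 pos [480.3 118.6  56.3] d [-4.803e+02 -1.186e+02 -3.000e-01] rv [ 1.53 -0.5   6.86] F [ -1.3 -11.7  -1.8] w 16.1 j [ 0.17  0.44  1.9  -0.03  0.82  1.74]
```

View pics/w17c.png

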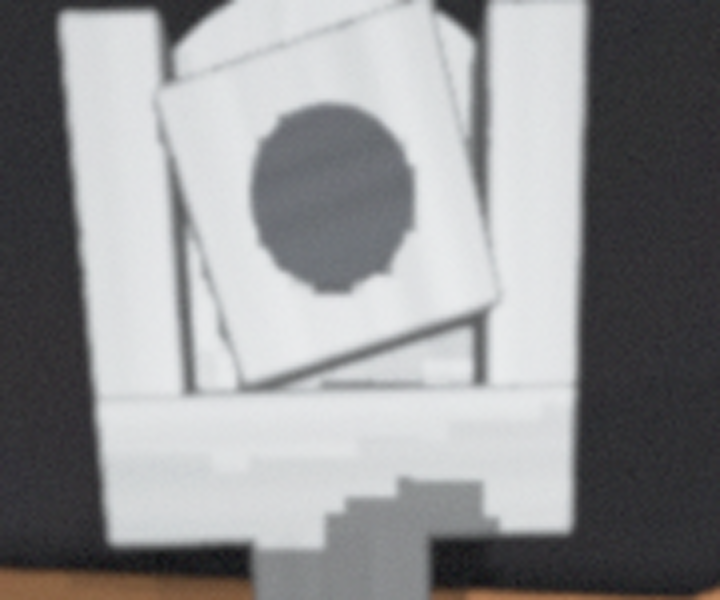

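```bash
python3 -c "
from sq import *
sq('w17',[(157,92),(432,0),(498,298),(245,385)])"
```

```text
27.0 -72.1
26.8 -70.7
26.9 17.9
26.2 17.4
[584.98938374 124.4380291 ]
```

Call:
apply_moves --pt "0 4 0 0 0 0 10" --pt "0 5 0 0 0 0 10" --pt "0 6 0 0 0 0 10" --pt "0 6 0 0 0 0 10" --pt "0 6 0 0 0 0 10" --pt "0 6 0 0 0 0 10" --pt "0 6 0 0 0 0 10" --pt "0 6 0 0 0 0 10"

```text
t: 18.75
tcp_pos: [480.0, 123.3, 56.8]
tcp_rot: [0.999, 0.016, -0.009, 0.048]
force: [1.7, -27.3, -1.6]
gripper_width: 16.7
```

```bash
python3 -c "
from h import *
arc([1]*2);delta([0,0,56],1.6)
d=shot('wrist','w18')
cv2.imwrite('pics/w18c.png',cv2.resize(d['frame'][0:150,190:370,::-1],None,fx=4,fy=4,interpolation=cv2.INTER_CUBIC))
"
```

```text
a 1.79 pos [480.  123.3  56.8] r 105.2 ang 0.7 F [  1.7 -27.3  -1.6] T [-3.23 -0.48 -0.12] t 18.75
[-0.1 -0.1] -1
[-0.   1.8] -1
t 18.75 pos [480.  123.3  56.8] d [-480.  -123.3   -0.8] rv [ 5.49 -0.99 -0.25] F [  1.7 -27.3  -1.6] w 16.7 j [ 0.23  0.45  1.88 -0.12  0.85  1.85]
```

View pics/w18c.png

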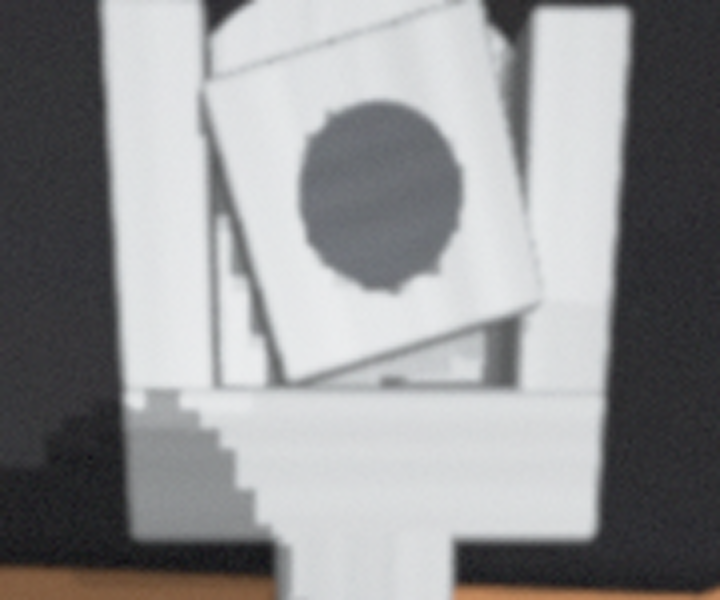

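```bash
python3 -c "
from sq import *
sq('w18',[(205,92),(482,0),(540,298),(292,383)])"
```

```text
27.2 -71.0
26.4 -70.3
26.5 18.7
26.2 17.0
[584.85424474 124.50148608]
```

The stop is firm: 27 N at the handle (≈2.8 N m), and the screw stays at 70.6° ± 1 against 71° before. Backing off into the jaw play and levelling.

Call:
apply_moves --pt "0.2 -4 0 2 -0.5 0 10" --pt "0.4 -5 0 2 -0.5 3 10" --pt "0.8 -5 0 1.5 0 3 10" --pt "0.9 -6 0 0 0 3 10" --pt "0 0 0 0 0 0 10" --pt "0 0 0 0 0 0 10" --pt "0 0 0 0 0 0 10" --pt "0 0 0 0 0 0 10"

```text
t: 19.6
tcp_pos: [482.8, 104.7, 56.2]
tcp_rot: [0.996, 0.087, 0.002, -0.004]
force: [-1.5, 0.5, -3.7]
gripper_width: 16.6
```

```bash
python3 -c "
from h import *
arc([1]*1);delta([482.3,102.7,56],11)
d=shot('wrist','w19')
cv2.imwrite('pics/w19c.png',cv2.resize(d['frame'][0:150,190:370,::-1],None,fx=4,fy=4,interpolation=cv2.INTER_CUBIC))
"
```

```text
a 9.96 pos [482.8 104.7  56.2] r 104.3 ang 11.0 F [-1.5  0.5 -3.7] T [-0.11  0.31  0.14] t 19.6
[-1.6  3.5] -1
t 19.6 pos [482.8 104.7  56.2] d [-0.5 -2.  -0.2] rv [-0.5   0.17  1.04] F [-1.5  0.5 -3.7] w 16.6 j [0.12 0.43 1.92 0.01 0.79 1.51]
```

View pics/w19c.png

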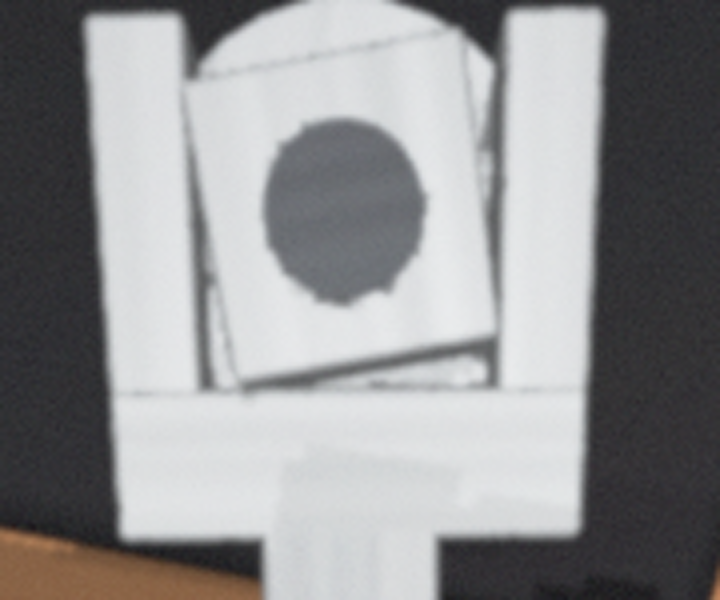

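Call:
apply_moves --pt "-0.5 -4 0 -0.3 0.2 3 10" --pt "0.7 -4.5 0 -0.2 0 3 10" --pt "0.8 -4.5 0 0 0 1.5 10" --pt "0 0 0 0 0 0 10" --pt "0 0 0 0 0 0 10" --pt "0 0 0 0 0 0 10" --pt "0 0 0 0 0 0 10" --pt "0 0 0 0 0 0 10"

```text
t: 20.45
tcp_pos: [487.3, 92.8, 56.8]
tcp_rot: [0.988, 0.152, 0.003, 0.001]
force: [-0.3, 0.1, -4.9]
gripper_width: 16.5
```

```bash
python3 -c "
from h import *
arc([1]*1);delta([484.3,91.8,56],17)
d=shot('wrist','w20')
cv2.imwrite('pics/w20c.png',cv2.resize(d['frame'][0:150,190:370,::-1],None,fx=4,fy=4,interpolation=cv2.INTER_CUBIC))
"
```

```text
a 17.5 pos [487.3  92.8  56.8] r 103.0 ang 18.0 F [-0.3  0.1 -4.9] T [-0.09  0.16 -0.04] t 20.45
[-3.1  2. ] -1
t 20.45 pos [487.3  92.8  56.8] d [-3.  -1.  -0.8] rv [ 0.03  0.34 -0.49] F [-0.3  0.1 -4.9] w 16.5 j [ 0.1   0.43  1.91 -0.    0.79  1.37]
```

View pics/w20c.png

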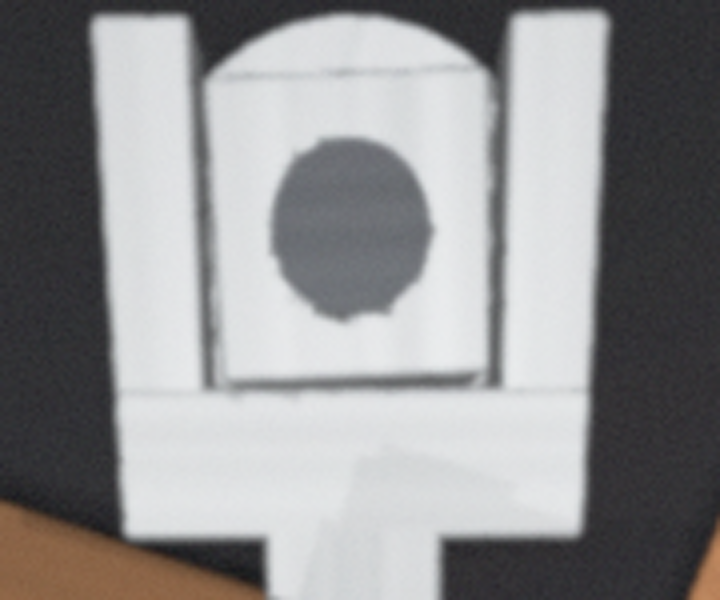

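```bash
python3 -c "
from sq import *
sq('w20',[(206,78),(494,67),(487,372),(226,382)])"
```

```text
27.7 -70.6
27.0 -70.5
27.3 19.6
27.3 18.0
[585.11024225 124.29624517]
```

Screw still at 70.6°, and the jaw is free and aligned with it. Lifting off.

Call:
apply_moves --pt "-1.4 -0.5 0 0 0.3 0 10" --pt "0 0 5 0 0 0 10" --pt "0 0 6 0 0 0 10" --pt "0 0 8 0 0 0 10" --pt "0 0 10 0 0 0 10" --pt "0 0 15 0 0 0 10" --pt "0 0 15 0 0 0 10" --pt "0 0 0 0 0 0 10"

```text
t: 21.3
tcp_pos: [485.7, 92.4, 121.0]
tcp_rot: [0.988, 0.152, 0.001, 0.0]
force: [1.0, -0.4, -5.6]
gripper_width: 16.8
```

```bash
python3 -c "
from h import *
delta([484.3,91.8,120],17)
shot('wrist','w21');shot('scene','s21');shot('top','t21')
"
```

```text
t 21.3 pos [485.7  92.4 121. ] d [-1.4 -0.6 -1. ] rv [ 0.    0.07 -0.49] F [ 1.  -0.4 -5.6] w 16.8 j [ 0.1   0.34  1.85 -0.    0.96  1.37]
```

View pics/w21.png

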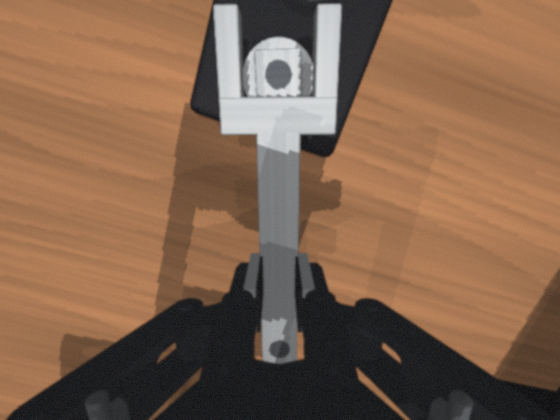

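View pics/t21.png

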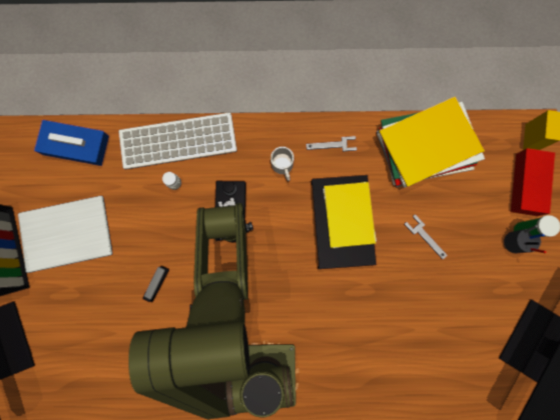

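Call:
apply_moves --pt "0 -10 0 0 0 0 10" --pt "0 -20 0 0 0 0 10" --pt "0 -25 0 0 0 0 10" --pt "0 -25 0 0 0 0 10" --pt "0 -25 0 0 0 0 10" --pt "0 -18 0 0 0 0 10" --pt "0 -8 0 0 0 0 10" --pt "0 0 0 0 0 0 10"

```text
t: 22.25
tcp_pos: [478.4, -46.7, 112.6]
tcp_rot: [0.988, 0.153, -0.008, -0.0]
force: [-0.4, 1.1, -5.4]
gripper_width: 15.8
```

Call:
apply_moves --pt "0 0 -15 0 0 0 10" --pt "0 0 -25 0 0 0 10" --pt "0 0 -20 0 0 0 10" --pt "0 0 -12 0 0 0 10" --pt "0 0 -6 0 0 0 10" --pt "0 0 0 0 0 0 10" --pt "0 0 0 0 0 0 10" --pt "0 0 0 0 0 0 10"

```text
t: 23.05
tcp_pos: [479.2, -43.2, 32.2]
tcp_rot: [0.988, 0.154, -0.007, -0.001]
force: [0.4, -0.1, -5.2]
gripper_width: 16.8
```

```bash
python3 -c "
from h import *
delta([490,-40,23.2],17)
shot('wrist','w22');shot('scene','s22')
"
```

```text
t 23.05 pos [479.2 -43.2  32.2] d [10.8  3.2 -9. ] rv [-0.04 -0.85 -0.71] F [ 0.4 -0.1 -5.2] w 16.8 j [-0.18  0.47  1.95 -0.    0.74  1.09]
```

View pics/s22.png

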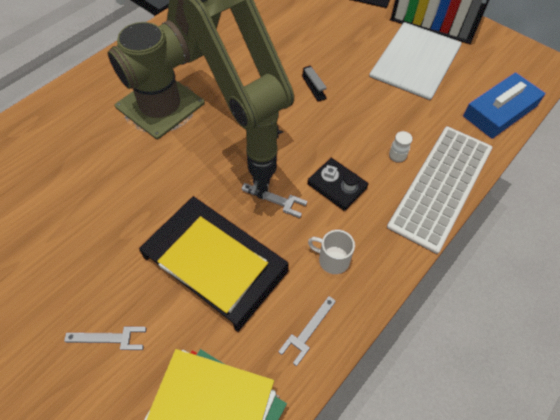

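Call:
apply_moves --pt "0 0 0 0 -0.9 0 10" --pt "0 0 0 0 0 0 10" --pt "0 0 -3 0 0 0 10" --pt "0 0 -2 0 0 0 10" --pt "0 0 -1.5 0 0 0 10" --pt "0 0 0 0 0 0 10" --pt "0 0 0 0 0 0 10" --pt "0 0 0 0 0 0 10"

```text
t: 23.95
tcp_pos: [480.2, -43.7, 26.6]
tcp_rot: [0.988, 0.154, 0.003, 0.0]
force: [-1.0, -0.9, -5.0]
gripper_width: 16.5
```

```bash
python3 -c "
from h import *
delta([490,-40,23.2],17.7)
"
```

```text
t 23.95 pos [480.2 -43.7  26.6] d [ 9.8  3.7 -3.4] rv [0.01 0.31 0.03] F [-1.  -0.9 -5. ] w 16.5 j [-0.18  0.47  1.97  0.    0.69  1.08]
```

Call:
apply_moves --pt "0 0 -2 0 0.3 0 10" --pt "0 0 -1 0 0 0 10" --pt "0 0 0 0 0 0 10" --pt "0 0 -0.7 0 0 0 10" --pt "0 0 0 0 0 0 10" --pt "0 0 -0.6 0 0 0 10" --pt "0 0 0 0 0 0 10" --pt "0 0 0 0 0 0 10"

```text
t: 24.75
tcp_pos: [480.4, -43.8, 23.2]
tcp_rot: [0.988, 0.154, 0.0, 0.0]
force: [-0.6, -0.4, -2.9]
gripper_width: 16.5
```

```bash
python3 -c "
from h import *
delta([490,-40,23.2],17.7)
shot('wrist','w23')
"
```

```text
t 24.75 pos [480.4 -43.8  23.2] d [ 9.6  3.8 -0. ] rv [0.02 0.06 0.02] F [-0.6 -0.4 -2.9] w 16.5 j [-0.18  0.48  1.97 -0.    0.69  1.08]
```

View pics/w23.png

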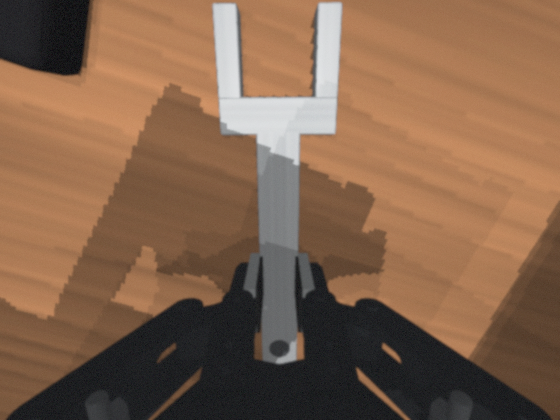

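The desk is taking part of the load (force −5.0 → −2.9 N). A touch lower, then release and rise.

Call:
apply_moves --pt "0 0 -0.7 0 0 0 10" --pt "0 0 0 0 0 0 10" --pt "0 0 0 0 0 0 20" --pt "0 0 0 0 0 0 28" --pt "0 0 0 0 0 0 40" --pt "0 0 0 0 0 0 50" --pt "0 0 0 0 0 0 55" --pt "0 0 0 0 0 0 55" --newtons 40

```text
t: 25.6
tcp_pos: [483.4, -44.2, 23.9]
tcp_rot: [0.988, 0.154, 0.003, 0.001]
force: [0.4, 0.2, -0.5]
gripper_width: 55.1
```

Call:
apply_moves --pt "0 0 10 0 0 0 55" --pt "0 0 20 0 0 0 55" --pt "0 0 30 0 0 0 55" --pt "0 0 40 0 0 0 55" --pt "0 0 40 0 0 0 55" --pt "-15 -5 30 0 0 0 55" --pt "0 0 0 0 0 0 55" --pt "0 0 0 0 0 0 55"

```text
t: 26.4
tcp_pos: [466.4, -49.0, 204.4]
tcp_rot: [0.988, 0.154, 0.004, 0.001]
force: [-0.1, -0.3, 0.1]
gripper_width: 55.1
```

```bash
python3 -c "
from h import *
delta([490,-40,23.2],17.7)
shot('wrist','w24');shot('scene','s24');shot('top','t24')
d=np.load('pics/s24.npz')
cv2.imwrite('pics/s24c.png',cv2.resize(d['f'][120:290,220:400,::-1],None,fx=3.5,fy=3.5,interpolation=cv2.INTER_CUBIC))
"
```

```text
t 26.4 pos [466.4 -49.  204.4] d [  23.6    9.  -181.2] rv [0.09 0.47 0.03] F [-0.1 -0.3  0.1] w 55.1 j [-0.19  0.2   1.79  0.    1.14  1.07]
```

View pics/w24.png

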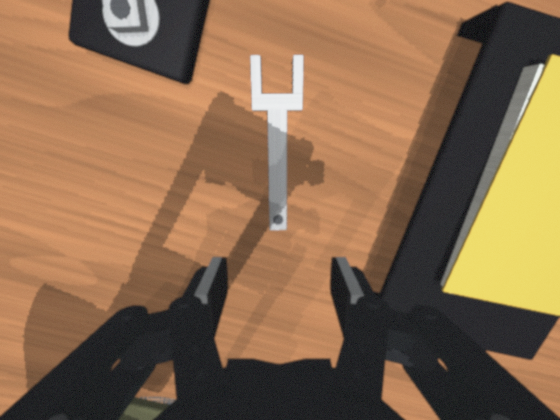

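View pics/s24c.png

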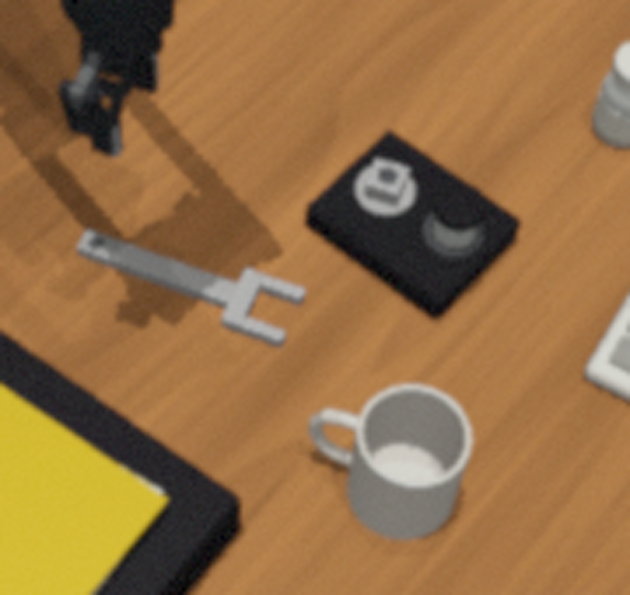

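View pics/t24.png

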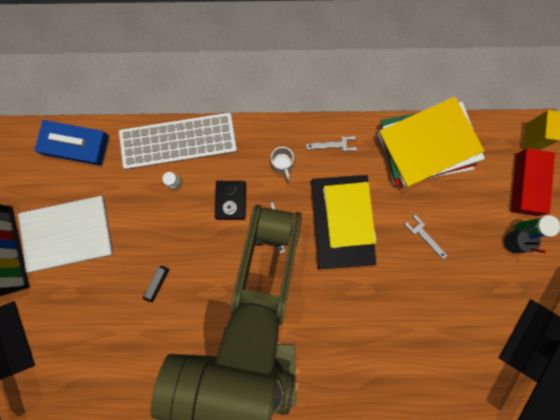

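The spanner lies flat at (250–302, 55–230) in the wrist view, and the mug, jar and stapler haven't moved. There is time for one look straight down at the screw and block, to check the screw angle relative to the mount.

Call:
apply_moves --pt "5 20 0 0 0 0 55" --pt "5 25 0 0 0 0 55" --pt "5 25 0 0 0 0 55" --pt "5 25 0 0 0 0 55" --pt "5 25 0 0 0 0 55" --pt "5 15 0 0 0 0 55" --pt "0 0 0 0 0 0 55" --pt "0 0 0 0 0 0 55"

```text
t: 27.35
tcp_pos: [491.0, 91.3, 189.2]
tcp_rot: [0.988, 0.153, -0.011, -0.001]
force: [0.6, -0.3, 0.8]
gripper_width: 54.7
```

```bash
python3 -c "
from h import *
delta([500,90,200],17)
d=shot('wrist','w25')
cv2.imwrite('pics/w25c.png',cv2.resize(d['frame'][0:200,150:400,::-1],None,fx=3,fy=3,interpolation=cv2.INTER_CUBIC))
"
```

```text
t 27.35 pos [491.   91.3 189.2] d [ 9.  -1.3 10.8] rv [ 0.09 -1.27 -0.63] F [ 0.6 -0.3  0.8] w 54.7 j [0.1  0.27 1.73 0.   1.16 1.36]
```

View pics/w25c.png

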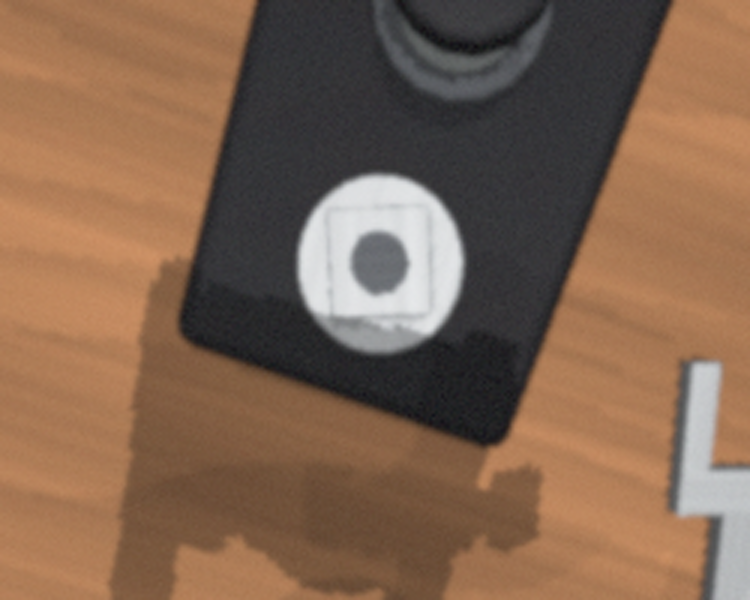

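```bash
python3 - <<'E'
from h import *
d=np.load('pics/w25.npz'); c=lambda x,y:(150+(x+.5)/3-.5,(y+.5)/3-.5)
P=lambda q,z:ray(d,*c(*q),z)[:2]
an=lambda v:np.degrees(np.arctan2(v[1],v[0])).round(2)
q=[P(k,51) for k in((328,208),(428,204),(430,313),(332,318))]
print('screw',[an(q[b]-q[a]) for a,b in((0,1),(3,2),(3,0),(2,1))])
print('block front z30',an(P((485,440),30)-P((200,342),30)),'sides',an(P((255,10),30)-P((187,305),30)),an(P((665,10),30)-P((512,425),30)))
E
```

```text
screw [np.float64(-70.37), np.float64(-69.66), np.float64(18.63), np.float64(19.65)]
block front z30 -90.85 sides -0.24 -0.64
```

Screw relative to the block: about 69.8° ± 1 (stop at 68.75°), so it is home. Handing in.

```bash
python3 -c "
from h import *
env.job_done(); s=env.read_state(); print(s['t'],s['force'].round(1))"
```

```text
the job is handed in; nothing more can be done
the job is handed in; nothing more can be done
```

The job is handed in: the screw is turned to its stop and the spanner lies flat on the bare desk. I drew it out by its head from under the riser, put it down and re-gripped it by the handle. I then fitted it from above and swung it clockwise, lifted it off, laid it between the mount and the riser, and backed the arm clear. The last clock reading before handing in was about 27 s.

- **Screw:** it stopped firmly, with 27 N at the handle (about 2.8 N m) turning it no further. The final picture gives about 69.8° ± 1° relative to the block, against 68.75° at the stop. That is about 1° over, which I take as camera error.
- **Spanner and bystanders:** in the pictures after release the spanner lay flat. The mug, jar and stapler were in the same place by eye in the top view; I did not re-measure them.
- **Failed check:** my final state read came after hand-in and was refused. The last forces before that were under 1 N, with the gripper empty and touching nothing.

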